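# Load two pipe nipples into the kit block

## Task

Put the two short steel pipe nipples into the two empty bores of the wooden kit block, one in each, so that each stands upright on the floor of its bore. Leave the longer pipe, the tin, and the brass valve and elbow that are already in the block where they are.

Things in the scene. Friction and masses are not known exactly. Their poses are not given: they have to be found in the camera images.
- nipple_a_mid (a point): a short straight steel pipe nipple (threaded pipe piece), a plain cylinder 42 mm in diameter and 90 mm long, about 0.3 kg, standing on end on the bench; the point is its centre, half-way up, 45 mm above its lower end; z runs along the pipe. Both ends are alike. Either short nipple may go into either empty bore.
- nipple_b_mid (a point): the second short nipple, the same in every way as the first: a short straight steel pipe nipple (threaded pipe piece), a plain cylinder 42 mm in diameter and 90 mm long, about 0.3 kg, standing on end on the bench; the point is its centre, half-way up, 45 mm above its lower end; z runs along the pipe. Both ends are alike.
- pocket_1 (a point): the centre of the floor of one of the two empty round bores of the wooden kit block (its z axis points up, its x and y axes run along the block's sides). The block is square, 210 x 210 mm and 50 mm high, fixed to the bench, turned any way round; it has four bores in a square, 100 mm apart centre to centre, each 64 mm in diameter and 40 mm deep. So the bore's mouth and the block's top are 40 mm above this point, and a nipple fully in stands 50 mm proud.
- pocket_2 (a point): the centre of the floor of one of the two empty round bores of the wooden kit block (its z axis points up, its x and y axes run along the block's sides). It is next to the other empty bore, 100 mm away centre to centre.
- long_nipple_mid (a point): bystander: a longer pipe of the same steel and diameter (42 mm) but 150 mm long, standing on end on the bench; the point is half-way up.
- tin_mid (a point): bystander: a round tin 76 mm in diameter and 100 mm high, standing on the bench; the point is half-way up.
- valve_mid (a point): bystander: a brass ball valve, up to 54 mm in diameter and 85 mm high, standing in a bore of the block; its black lever, pointing away from the block's middle, rises to 113 mm above the bore's floor. The point is on its axis, 42 mm above its foot.
- elbow_mid (a point): bystander: a brass pipe elbow, up to 44 mm in diameter and 84 mm high, standing in a bore of the block, its side mouth pointing away from the block's middle. The point is on its upright leg's axis, 40 mm above its foot.

How it is judged:
At the end, for the whole second after the job is handed in: Each of the two empty bores holds one short nipple, down on the bore's floor (within 8 mm), upright within 11 degrees, its centre within 18 mm of the bore's axis (anywhere the bore lets it stand), and at rest (((horizontal distance between nipple_a_mid and pocket_1 below 0.018 m and z of nipple_a_mid in the frame of pocket_1 below 0.053 m and angle between the z axis of nipple_a_mid and the z axis of pocket_1, either way round below 0.2 rad and horizontal distance between nipple_b_mid and pocket_2 below 0.018 m and z of nipple_b_mid in the frame of pocket_2 below 0.053 m and angle between the z axis of nipple_b_mid and the z axis of pocket_2, either way round below 0.2 rad) or (horizontal distance between nipple_a_mid and pocket_2 below 0.018 m and z of nipple_a_mid in the frame of pocket_2 below 0.053 m and angle between the z axis of nipple_a_mid and the z axis of pocket_2, either way round below 0.2 rad and horizontal distance between nipple_b_mid and pocket_1 below 0.018 m and z of nipple_b_mid in the frame of pocket_1 below 0.053 m and angle between the z axis of nipple_b_mid and the z axis of pocket_1, either way round below 0.2 rad)) and linear speed of each of nipple_a, nipple_b below 0.02 m/s); the robot touches nothing.
It fails at once if the long pipe is shoved by more than 30 mm or tipped by more than 20 degrees (distance of long_nipple_mid from where it was at the start of the episode above 0.03 m or angle between long_nipple_mid's own z axis and vertical above 0.35 rad).
It fails at once if the tin is shoved by more than 30 mm or tipped by more than 20 degrees (distance of tin_mid from where it was at the start of the episode above 0.03 m or angle between tin_mid's own z axis and vertical above 0.35 rad).
It fails at once if the valve is shoved by more than 30 mm or tipped by more than 20 degrees (distance of valve_mid from where it was at the start of the episode above 0.03 m or angle between valve_mid's own z axis and vertical above 0.35 rad).
It fails at once if the elbow is shoved by more than 30 mm or tipped by more than 20 degrees (distance of elbow_mid from where it was at the start of the episode above 0.03 m or angle between elbow_mid's own z axis and vertical above 0.35 rad).
It also fails if it takes over 64 s, if anything falls off the work surface, if the arm or the gripper's body presses on something with over 40 N, if the wrist force passes 120 N, or if a joint passes its speed limit or range.

## Robot

A 7-joint arm with a two-finger parallel gripper is mounted at the origin on the work surface. World frame = base frame: x ahead of the robot, y to its left, z up, the work surface at z = 0. Lengths are in m, angles in rad, forces in N, time in s.
With the tool pointing down it reaches from about 0.35 to 0.9 m from the base axis. Payload 8.1 kg.
Tool frame: the origin (TCP) lies at the very end of the fingers, on their centre line; the grasp point (between the pads) lies env.pinch_z behind it (env.pinch_z is the distance from the TCP to the grasp point, in m); z points along the fingers, y is the direction in which the jaws open and shut (so a half turn about z gives the same grasp; the last joint's range is limited). The gripper opens to 85 mm and grips with 20 to 120 N. Pads are 22 mm wide; open, the fingers measure 114 mm over their backs; the gripper's body (76 mm by 85 mm) begins 54 mm behind the grasp point. The pads swing forward as they close: fully open they stand 13 mm farther back than shut.
Start: joints at [-1.405, 0.434, 0.025, 1.573, -0.012, 1.134, -0.075], TCP at [0.166, 0.603, 0.231] pointing down, gripper open.
Joint ranges: [-2.62, 2.62], [-0.44, 2.09], [-1.27, 1.32], [0.08, 2.57], [-1.32, 4.46], [0.12, 2], [-2.74, 2.74]. Speed limits (rad/s): [2.22, 2.22, 3.01, 3.01, 3.14, 3.14, 3.14].

## Interface

Orientations are given as a unit quaternion [x, y, z, w].
In Python, from bench import env gives the robot as it stands.
- The arm moves only by the tool play_rows, never from a script. Its argument "targets" is a list of rows, each a list of 7 numbers: the turn, a rotation vector about the tool's x, y, z in units of 30 degrees (1.0 is 30 degrees), then the shift along the tool's x, y, z in units of 7.5 cm (1.0 is 7.5 cm), then the gripper's target within -1 to 1 (shut at 1, half-way at 0, fully open at -1). In form: [[ax, ay, az, x, y, z, grip], ...]. A call has 1 to 8 rows; each row shifts and turns the commanded pose from where the row before left it, along the tool's axes as they then stand; what a row does not reach is not made up. A row lasts 1/10 s, in which the tool goes at most 50 mm and 8.59 degrees, less where a joint would pass 70% of its speed; a pose out of reach is approached as far as the arm can. A call with a number of a shift or a turn outside -1 to 1 is refused whole. A call with a gripper value outside its range is refused whole. The fingers move at their own pace and stop on an object; the grip force is fixed at half the most. Time passes only in rows, so rows that do not move let the fingers close. It gives the time, the measured TCP pose, the force and the opening at its end, in the units of the state.
- env.get_obs(): the state, without advancing time (a new reading comes with each control period).
- env.snapshot(name): name is "side" or "top"; returns a dict with "frame" (400x640x3 uint8, blue, green, red), "fx", "fy", "cx", "cy" (pixels), "R" (3x3) and "t" (3): a world point X has camera coordinates R X + t. Camera axes: x right, y down, z forward; pixel columns grow to the right and rows downward; lengths in m; the calibration is good to about 2 mm. A picture is of the moment at which its call begins. There is no depth.
- env.sign_off(): hands the job in, once; it reports no verdict.
Trained networks look in the newest picture that a camera, given by its name, has taken for a name from the list of things; names that differ only in an ending like _2 or _b are one class to them, and where a whole thing is asked for, a point or a joint stands for the part that bears it (a point fixed in the world has none). Each returns a list of dicts, best first, with "score" (0 to 1); they miss things now and then, are a little off and sometimes report something else, mostly with a low value. They report only what shows in the picture. A call takes as long as a camera call.
- env.find_in(thing, camera): "xy" ([column, row] in pixels, amid what is visible of it).
- env.pinpoint(thing, camera): "xy" ([column, row] in pixels: a listed point, or the origin of a listed thing).
The state is a dict: "clock": time; "joint_positions": joint angles; "joint_velocities": joint speeds; "effort": joint torques, N m; "tool_pos": TCP position; "tool_rot": TCP orientation; "ft_force": force on the tool from outside, world axes, zero at the start; "wrist_torque": the same for the moment, N m; "grip_width": finger opening in m.
Only numpy, scipy, OpenCV 4.12 (cv2) and the standard library are available. Lean on these libraries where they do the work, as an engineer would, in place of code of your own. Each camera call takes 0.05 s, during which the arm holds its last target.

## Working session

There is one attempt and no reset: what is moved stays moved. The work goes in short steps, Python scripts to look and compute and a tool call to move; the robot and the scene stay as the last step left them, time stands still between calls to the robot, and variables do not carry over. Pictures are saved under pics/ and viewed, and the job is handed in when it is done.

Besides the shell and the picture viewer there is one more tool, called after "Emit:" by a JSON object that holds its "method" and its "body". play_rows: Moves the arm, as the interface text tells. Its arguments: {"type":"object","properties":{"targets":{"type":"array","items":{"type":"array","items":{"type":"number","minimum":-1,"maximum":1}}}},"required":["targets"]}

```bash
mkdir -p pics; ls; python3 - <<'E'
from bench import env
import cv2
o=env.get_obs(); print(o['clock'],o['tool_pos'],o['tool_rot'],o['grip_width'],env.pinch_z)
for c in('top','side'):
    s=env.snapshot(c); cv2.imwrite(f'pics/{c}0.png',s['frame'])
    print(c,s['fx'],s['fy'],s['cx'],s['cy'],s['R'],s['t'])
    for n in('nipple_a_mid','pocket_1','long_nipple_mid','tin_mid','valve_mid','elbow_mid'):
        print(n,[( [round(float(v)) for v in d['xy']],round(d['score'],2)) for d in env.pinpoint(n,c)])
E
```

```text
pics
0.0 [0.16590943 0.60204235 0.23049759] [ 1.34045995e-01  9.90974771e-01 -8.20768490e-04 -3.17061972e-05] 0.08536329459524047 0.0187
top 478.78788119898724 478.78788119898724 325.72537630181637 208.44935489903048 [[ 0.00292122 -0.99995826 -0.00865707]
 [-0.99140189 -0.00176349 -0.13084028]
 [ 0.13081955  0.00896485 -0.99136566]] [-0.03083503  0.62036941  1.21194012]
nipple_a_mid [([366, 261], 0.62)]
pocket_1 [([273, 240], 0.81), ([260, 207], 0.69)]
long_nipple_mid [([368, 192], 0.84)]
tin_mid [([434, 173], 0.6)]
valve_mid [([235, 254], 0.8)]
elbow_mid [([223, 218], 0.75), ([260, 208], 0.6)]
side 421.65835218403635 421.65835218403635 316.64703181718545 201.87862567509777 [[ 0.98009219 -0.19844414 -0.00626332]
 [-0.1384784  -0.66064132 -0.73781893]
 [ 0.14227803  0.72399791 -0.67496962]] [-0.60792756  0.12504768  0.97658446]
nipple_a_mid []
pocket_1 [([310, 178], 0.79), ([283, 189], 0.76), ([390, 306], 0.29)]
long_nipple_mid [([343, 233], 0.78)]
tin_mid []
valve_mid [([262, 158], 0.77)]
elbow_mid [([289, 142], 0.88)]
```

View pics/top0.png

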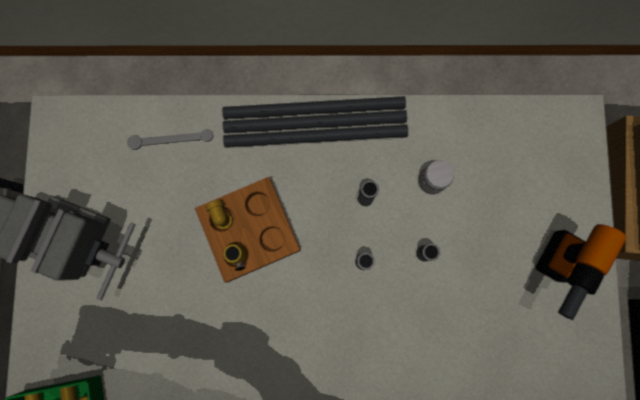

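View pics/side0.png

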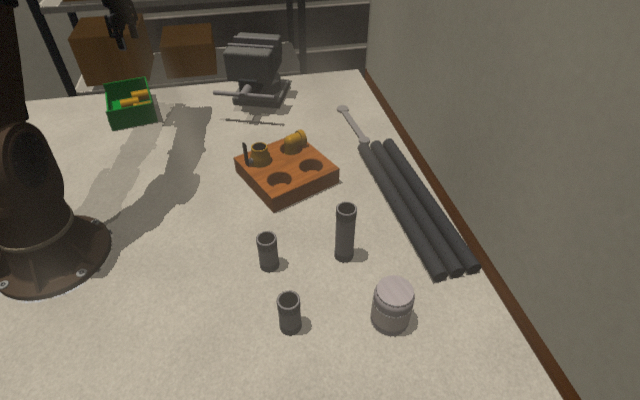

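The top view shows the nipples at about (365,260) and (428,250), the empty bores at (259,204) and (273,239), the long pipe at (368,190) and the tin at (437,176). I'll zoom in to measure these more accurately.

```bash
python3 - <<'E'
import cv2
t=cv2.imread('pics/top0.png'); s=cv2.imread('pics/side0.png')
cv2.imwrite('pics/topz.png',cv2.convertScaleAbs(cv2.resize(t[155:285,335:465],None,fx=4.6,fy=4.6,interpolation=cv2.INTER_CUBIC),alpha=1.6))
cv2.imwrite('pics/topb.png',cv2.convertScaleAbs(cv2.resize(t[170:290,190:310],None,fx=5,fy=5,interpolation=cv2.INTER_CUBIC),alpha=1.6))
cv2.imwrite('pics/sidez.png',cv2.convertScaleAbs(cv2.resize(s[190:340,230:430],None,fx=4,fy=4,interpolation=cv2.INTER_CUBIC),alpha=1.6))
E
```

```text
(no output)
```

View pics/topz.png

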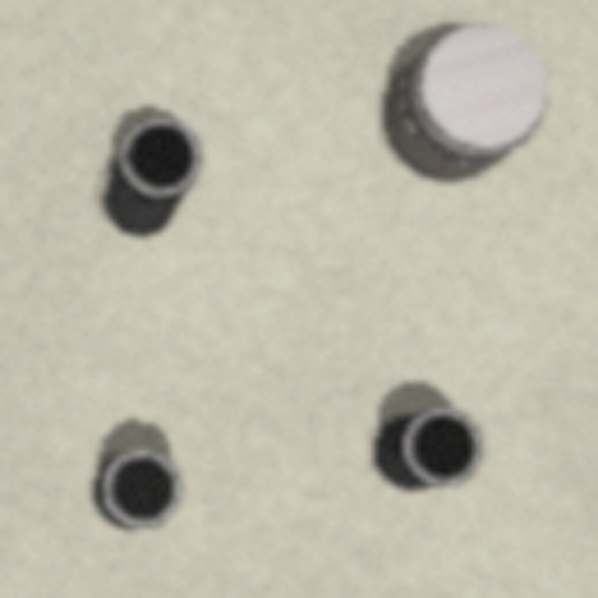

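View pics/topb.png

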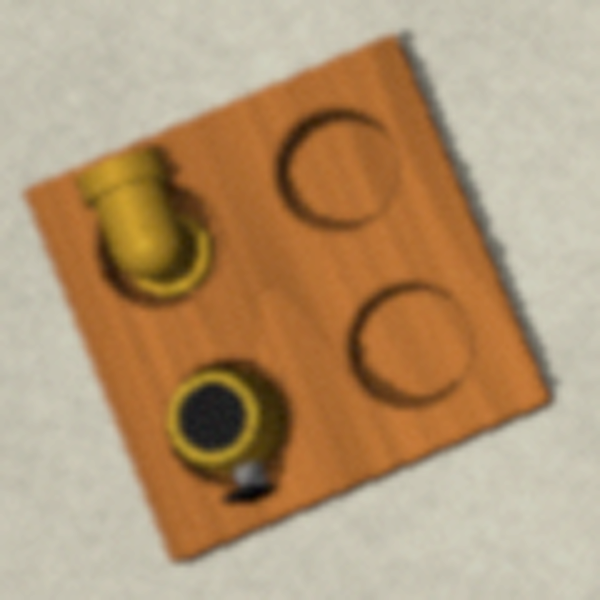

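View pics/sidez.png

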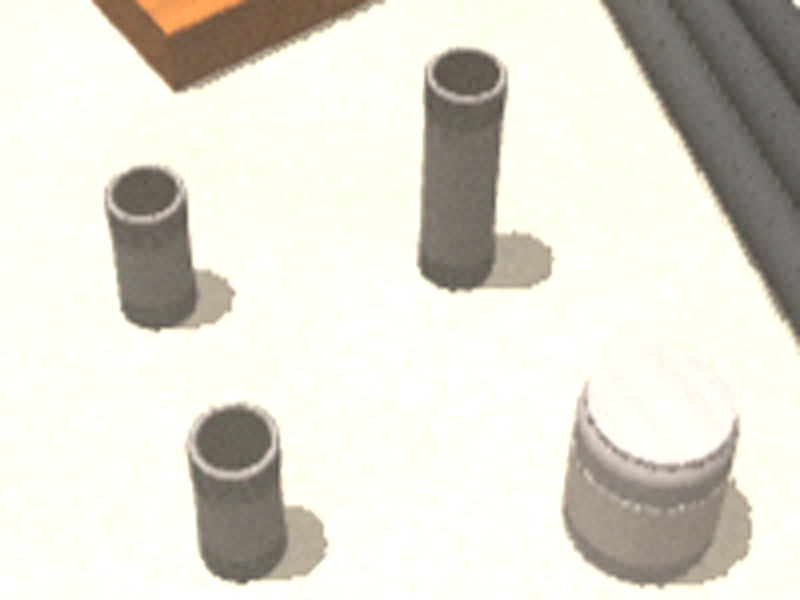

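The rims sit at, in the zoomed top view, (140,487), (441,446) and (160,157) for the long pipe. The bore mouths are at (341,168) and (412,344).

```bash
cat > h.py <<'E'
import numpy as np
from bench import env
from scipy.spatial.transform import Rotation as Ro
def cam(c):
    s=env.snapshot(c); return s
def ray(s,uv,z):
    R=np.array(s['R']);t=np.array(s['t'])
    d=R.T@np.array([(uv[0]-s['cx'])/s['fx'],(uv[1]-s['cy'])/s['fy'],1]); c=-R.T@t
    return c+d*(z-c[2])/d[2]
def un(p,f,o): return [(p[0]+.5)/f-.5+o[0],(p[1]+.5)/f-.5+o[1]]
def rows(goal_pos,yaw=None,down=True):
    "tool-frame shift in row units (7.5cm) and turn (30deg)"
    o=env.get_obs();R=Ro.from_quat(o['tool_rot'])
    d=R.inv().apply(np.array(goal_pos)-o['tool_pos'])
    return d/0.075
E
python3 - <<'E'
from h import *
T=cam('top');S=cam('side')
z=lambda p:un(p,4.6,(335,155)); b=lambda p:un(p,5,(190,170)); q=lambda p:un(p,4,(230,190))
P=lambda n,v:print(n,np.round(v,4))
for n,p,h in(('A',(140,487),.09),('B',(441,446),.09),('L',(160,157),.15),('tin',(484,88),.1)):P(n,ray(T,z(p),h))
for n,p,h in(('A',(147,194),.09),('B',(235,440),.09),('L',(466,75),.15),('tin',(662,406),.1)):P(n+' side',ray(S,q(p),h))
for n,p,h in(('p1',(341,168),.05),('p2',(412,344),.05),('valve',(212,417),.095),('lever',(250,490),.123)):P(n,ray(T,b(p),h))
for c,s in(('top',T),('side',S)):
    for n in('pocket_1',):
        for d in env.pinpoint(n,c): P(c+n,ray(s,d['xy'],.01))
o=env.get_obs();print(Ro.from_quat(o['tool_rot']).as_matrix().round(3),o['ft_force'],o['clock'])
E
```

```text
A [ 0.4842 -0.1275  0.09  ]
B [ 0.5066 -0.2897  0.09  ]
L [ 0.6538 -0.1349  0.15  ]
tin [ 0.701 -0.316  0.1  ]
A side [ 0.4863 -0.1292  0.09  ]
B side [ 0.5088 -0.2908  0.09  ]
L side [ 0.6558 -0.136   0.15  ]
tin side [ 0.704  -0.3193  0.1   ]
p1 [0.6327 0.1474 0.05  ]
p2 [0.5411 0.1088 0.05  ]
valve [0.5016 0.2018 0.095 ]
lever [0.4656 0.1768 0.123 ]
toppocket_1 [0.5417 0.1117 0.01  ]
toppocket_1 [0.6346 0.1459 0.01  ]
toppocket_1 [0.5952 0.2529 0.01  ]
sidepocket_1 [0.6295 0.1523 0.01  ]
sidepocket_1 [0.547  0.0983 0.01  ]
[[-0.964  0.266  0.   ]
 [ 0.266  0.964  0.   ]
 [-0.     0.    -1.   ]] [ 0.17091914 -0.3115508   1.11487844] 0.9
```

```bash
cat >> h.py <<'E'
def plan(goal,yaw_y,n):
    o=env.get_obs();R=Ro.from_quat(o['tool_rot']);p=np.array(o['tool_pos']);M=R.as_matrix()
    y0=np.degrees(np.arctan2(M[1,1],M[0,1])); dy=(yaw_y-y0+180)%360-180
    print('pos',p.round(4),'yaw',round(y0,2),'tilt',round(np.degrees(np.arccos(-M[2,2])),2),'grip',round(o['grip_width'],4),'F',np.round(o['ft_force'],1),'t',round(o['clock'],2))
    st=(np.array(goal)-p)/n/.075
    for i in range(n):
        Ri=Ro.from_euler('z',dy*i/n,degrees=True)*R
        print(np.round(np.r_[0,0,-dy/n/30,Ri.inv().apply(st)],3).tolist())
E
python3 -c "
from h import *
plan([.42,.2,.23],22.9,8)"
```

```text
pos [0.166  0.6026 0.2313] yaw 74.6 tilt 0.0 grip 0.0853 F [ 0.2 -0.3  1.1] t 0.9
[0.0, 0.0, 0.215, -0.586, -0.534, 0.002]
[0.0, 0.0, 0.215, -0.643, -0.465, 0.002]
[0.0, 0.0, 0.215, -0.691, -0.39, 0.002]
[0.0, 0.0, 0.215, -0.73, -0.309, 0.002]
[0.0, 0.0, 0.215, -0.761, -0.225, 0.002]
[0.0, 0.0, 0.215, -0.781, -0.138, 0.002]
[0.0, 0.0, 0.215, -0.792, -0.049, 0.002]
[0.0, 0.0, 0.215, -0.792, 0.04, 0.002]
```

Emit:
{"method": "play_rows", "body": {"targets": [[0, 0, 0.215, -0.42, -0.38, 0, -1], [0, 0, 0.215, -0.46, -0.33, 0, -1], [0, 0, 0.215, -0.49, -0.28, 0, -1], [0, 0, 0.215, -0.52, -0.22, 0, -1], [0, 0, 0.215, -0.54, -0.16, 0, -1], [0, 0, 0.215, -0.56, -0.1, 0, -1], [0, 0, 0.215, -0.57, -0.03, 0, -1], [0, 0, 0.215, -0.57, 0.03, 0, -1]]}}

```text
clock: 1.7
tool_pos: [0.3489, 0.3139, 0.2316]
tool_rot: [0.554, 0.833, 0.0, -0.0]
ft_force: [-0.5, 0.7, 0.0]
grip_width: 0.0856
```

```bash
python3 -c "
from h import *
plan([.485,-.128,.20],22.9,14)"
```

```text
pos [0.3489 0.3139 0.2316] yaw 22.74 tilt 0.05 grip 0.0856 F [-0.5  0.7  0. ] t 1.7
[0.0, 0.0, -0.0, -0.438, -0.043, 0.03]
[0.0, 0.0, -0.0, -0.438, -0.043, 0.03]
[0.0, 0.0, -0.0, -0.438, -0.043, 0.03]
[0.0, 0.0, -0.0, -0.438, -0.043, 0.03]
[0.0, 0.0, -0.0, -0.438, -0.043, 0.03]
[0.0, 0.0, -0.0, -0.438, -0.044, 0.03]
[0.0, 0.0, -0.0, -0.438, -0.044, 0.03]
[0.0, 0.0, -0.0, -0.438, -0.044, 0.03]
[0.0, 0.0, -0.0, -0.438, -0.044, 0.03]
[0.0, 0.0, -0.0, -0.438, -0.044, 0.03]
[0.0, 0.0, -0.0, -0.438, -0.044, 0.03]
[0.0, 0.0, -0.0, -0.438, -0.044, 0.03]
[0.0, 0.0, -0.0, -0.438, -0.044, 0.03]
[0.0, 0.0, -0.0, -0.438, -0.044, 0.03]
```

Emit:
{"method": "play_rows", "body": {"targets": [[0, 0, 0, -0.44, -0.044, 0, -1], [0, 0, 0, -0.44, -0.044, 0, -1], [0, 0, 0, -0.44, -0.044, 0, -1], [0, 0, 0, -0.44, -0.044, 0, -1], [0, 0, 0, -0.44, -0.044, 0, -1], [0, 0, 0, -0.44, -0.044, 0, -1], [0, 0, 0, -0.44, -0.044, 0, -1], [0, 0, 0, -0.44, -0.044, 0, -1]]}}

```text
clock: 2.5
tool_pos: [0.4273, 0.0607, 0.2316]
tool_rot: [0.552, 0.834, 0.0, 0.0]
ft_force: [0.3, 0.6, -0.6]
grip_width: 0.0851
```

Emit:
{"method": "play_rows", "body": {"targets": [[0, 0, 0, -0.44, -0.044, 0, -1], [0, 0, 0, -0.44, -0.044, 0, -1], [0, 0, 0, -0.44, -0.044, 0.1, -1], [0, 0, 0, -0.44, -0.044, 0.1, -1], [0, 0, 0, -0.3, -0.044, 0.1, -1], [0, 0, 0, -0.2, -0.044, 0.1, -1], [0, 0, 0, 0, 0, 0, -1], [0, 0, 0, 0, 0, 0, -1]]}}

```text
clock: 3.3
tool_pos: [0.4748, -0.1016, 0.2013]
tool_rot: [0.552, 0.834, -0.0, -0.0]
ft_force: [0.1, 0.4, -0.2]
grip_width: 0.0854
```

```bash
python3 - <<'E'
from h import *
import cv2
plan([.485,-.128,.12],22.9,1)
for c in('top','side'):
    s=cam(c); cv2.imwrite(f'pics/{c}1.png',s['frame'])
E
```

```text
pos [ 0.4748 -0.1016  0.2013] yaw 22.95 tilt 0.03 grip 0.0854 F [ 0.1  0.4 -0.2] t 3.3
[0.0, 0.0, 0.002, -0.378, -0.012, 1.084]
```

View pics/side1.png

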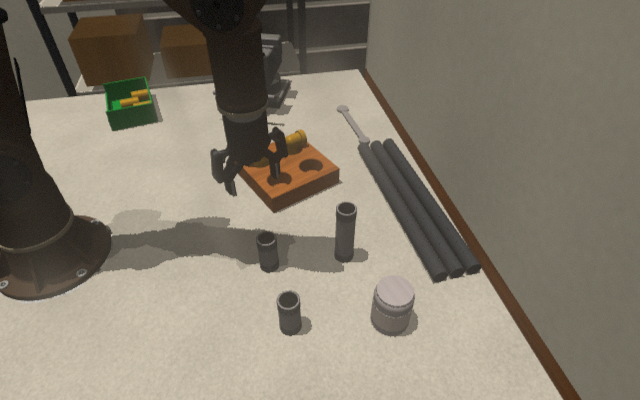

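```bash
python3 - <<'E'
from h import *
S=cam('side')
for X in([.4748,-.1016,.2013],[.485,-.128,.09]):
    q=np.array(S['R'])@X+S['t'];print(q[0]/q[2]*S['fx']+S['cx'],q[1]/q[2]*S['fy']+S['cy'])
E
```

```text
254.16995708924503 190.71282020852954
265.72416046252175 237.81862920198557
```

Emit:
{"method": "play_rows", "body": {"targets": [[0, 0, 0, -0.2, -0.01, 0, -1], [0, 0, 0, -0.18, 0, 0, -1], [0, 0, 0, 0, 0, 0.3, -1], [0, 0, 0, 0, 0, 0.3, -1], [0, 0, 0, 0, 0, 0.3, -1], [0, 0, 0, 0, 0, 0.1, -1], [0, 0, 0, 0, 0, 0, -1], [0, 0, 0, 0, 0, 0, -1]]}}

```text
clock: 4.25
tool_pos: [0.486, -0.1282, 0.1272]
tool_rot: [0.552, 0.834, 0.0, 0.0]
ft_force: [-0.4, 0.2, 0.8]
grip_width: 0.0851
```

```bash
python3 - <<'E'
from h import *
import cv2
plan([.485,-.128,.052],22.9,1)
for c in('top','side'):
    s=cam(c); f=s['frame']
    X=env.get_obs()['tool_pos'];q=np.array(s['R'])@X+s['t'];u=(int(q[0]/q[2]*s['fx']+s['cx']),int(q[1]/q[2]*s['fy']+s['cy']))
    f=cv2.resize(f[max(0,u[1]-70):u[1]+70,u[0]-90:u[0]+90],None,fx=3.2,fy=3.2); cv2.imwrite(f'pics/{c}2.png',cv2.convertScaleAbs(f,alpha=1.6))
E
```

```text
pos [ 0.486  -0.1282  0.1272] yaw 23.02 tilt 0.06 grip 0.0851 F [-0.4  0.2  0.8] t 4.25
[0.0, 0.0, 0.004, 0.008, -0.013, 1.002]
```

View pics/side2.png

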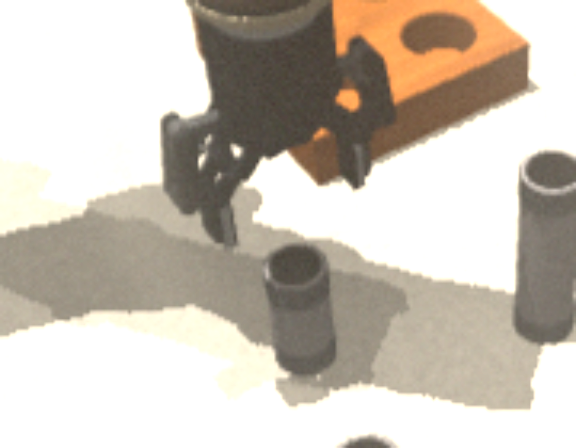

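View pics/top2.png

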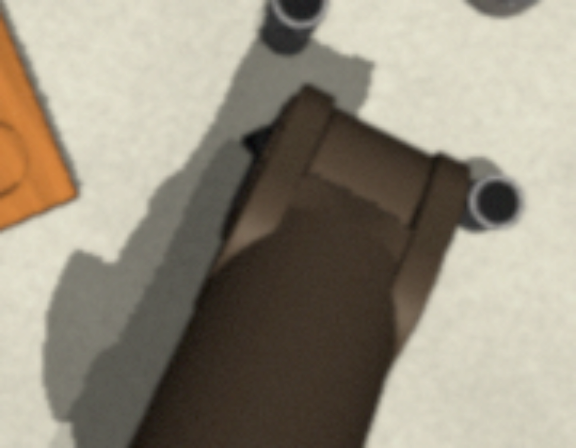

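Emit:
{"method": "play_rows", "body": {"targets": [[0, 0, 0, 0, 0, 0.25, -1], [0, 0, 0, 0, -0.01, 0.25, -1], [0, 0, 0, 0, 0, 0.25, -1], [0, 0, 0, 0, 0, 0.2, -1], [0, 0, 0, 0, 0, 0.08, -1], [0, 0, 0, 0, 0, 0, -1], [0, 0, 0, 0, 0, 0, 0]]}}

```text
clock: 5.05
tool_pos: [0.4853, -0.1288, 0.0499]
tool_rot: [0.552, 0.834, 0.0, 0.001]
ft_force: [-0.0, 0.9, 0.7]
grip_width: 0.0733
```

Emit:
{"method": "play_rows", "body": {"targets": [[0, 0, 0, 0, 0, 0, 1], [0, 0, 0, 0, 0, 0, 1], [0, 0, 0, 0, 0, 0, 1], [0, 0, 0, 0, 0, 0, 1], [0, 0, 0, 0, 0, 0, 1], [0, 0, 0, 0, 0, 0, 1], [0, 0, 0, 0, 0, 0, 1], [0, 0, 0, 0, 0, 0, 1]]}}

```text
clock: 5.85
tool_pos: [0.4852, -0.1287, 0.0498]
tool_rot: [0.552, 0.834, 0.0, 0.0]
ft_force: [-1.0, 0.4, 5.8]
grip_width: 0.0409
```

Both jaws stopped at 41 mm, so nipple A is gripped. Next I'll lift it.

Emit:
{"method": "play_rows", "body": {"targets": [[0, 0, 0, 0, 0, -0.15, 1], [0, 0, 0, 0, 0, -0.3, 1], [0, 0, 0, 0, 0, -0.4, 1], [0, 0, 0, 0, 0, -0.4, 1], [0, 0, 0, 0, 0, -0.4, 1], [0, 0, 0, 0, 0, -0.3, 1], [0, 0, 0, 0, 0, 0, 1], [0, 0, 0, 0, 0, 0, 1]]}}

```text
clock: 6.65
tool_pos: [0.4845, -0.1284, 0.1954]
tool_rot: [0.552, 0.834, 0.0, 0.0]
ft_force: [-0.1, -0.0, -3.7]
grip_width: 0.0405
```

```bash
python3 - <<'E'
from h import *
plan([.632,.147,.2],22.9,10)
E
```

```text
pos [ 0.4845 -0.1284  0.1954] yaw 23.01 tilt 0.04 grip 0.0405 F [-0.1 -0.  -3.7] t 6.65
[0.0, 0.0, 0.0, 0.261, 0.324, -0.006]
[0.0, 0.0, 0.0, 0.261, 0.324, -0.006]
[0.0, 0.0, 0.0, 0.261, 0.324, -0.006]
[0.0, 0.0, 0.0, 0.261, 0.324, -0.006]
[0.0, 0.0, 0.0, 0.261, 0.324, -0.006]
[0.0, 0.0, 0.0, 0.261, 0.324, -0.006]
[0.0, 0.0, 0.0, 0.261, 0.324, -0.006]
[0.0, 0.0, 0.0, 0.262, 0.324, -0.006]
[0.0, 0.0, 0.0, 0.262, 0.324, -0.006]
[0.0, 0.0, 0.0, 0.262, 0.324, -0.006]
```

Emit:
{"method": "play_rows", "body": {"targets": [[0, 0, 0, 0.13, 0.16, 0, 1], [0, 0, 0, 0.26, 0.33, 0, 1], [0, 0, 0, 0.26, 0.33, 0, 1], [0, 0, 0, 0.26, 0.33, 0, 1], [0, 0, 0, 0.26, 0.33, 0, 1], [0, 0, 0, 0.26, 0.33, 0, 1], [0, 0, 0, 0.26, 0.33, 0, 1], [0, 0, 0, 0.26, 0.33, 0, 1]]}}

```text
clock: 7.45
tool_pos: [0.5978, 0.0808, 0.1934]
tool_rot: [0.552, 0.834, -0.001, -0.001]
ft_force: [0.6, -0.7, -2.7]
grip_width: 0.041
```

Emit:
{"method": "play_rows", "body": {"targets": [[0, 0, 0, 0.26, 0.33, 0, 1], [0, 0, 0, 0.26, 0.33, 0, 1], [0, 0, 0, 0.1, 0.1, 0, 1], [0, 0, 0, 0, 0, 0, 1], [0, 0, 0, 0, 0, 0, 1], [0, 0, 0, 0, 0, 0, 1]]}}

```text
clock: 8.05
tool_pos: [0.6319, 0.1416, 0.195]
tool_rot: [0.553, 0.833, -0.001, -0.0]
ft_force: [0.4, -0.2, -3.6]
grip_width: 0.0408
```

```bash
python3 - <<'E'
from h import *
plan([.632,.147,.11],22.9,1)
E
```

```text
pos [0.6319 0.1416 0.195 ] yaw 22.86 tilt 0.07 grip 0.0408 F [ 0.4 -0.2 -3.6] t 8.05
[0.0, 0.0, -0.001, 0.066, 0.031, 1.134]
```

Emit:
{"method": "play_rows", "body": {"targets": [[0, 0, 0, 0.066, 0.03, 0.1, 1], [0, 0, 0, 0, 0, 0.3, 1], [0, 0, 0, 0, 0, 0.3, 1], [0, 0, 0, 0, 0, 0.3, 1], [0, 0, 0, 0, 0, 0.13, 1], [0, 0, 0, 0, 0, 0, 1], [0, 0, 0, 0, 0, 0, 1]]}}

```text
clock: 8.75
tool_pos: [0.6331, 0.1487, 0.1113]
tool_rot: [0.552, 0.834, 0.0, 0.0]
ft_force: [0.8, 0.0, -3.1]
grip_width: 0.041
```

```bash
cat > v.py <<'E'
import sys,cv2
from h import *
n=sys.argv[1]
s=cam('side'); f=s['frame'];X=env.get_obs()['tool_pos'];q=np.array(s['R'])@X+s['t'];u=(int(q[0]/q[2]*s['fx']+s['cx']),int(q[1]/q[2]*s['fy']+s['cy']))
f=cv2.resize(f[max(0,u[1]-70):u[1]+70,max(0,u[0]-90):u[0]+90],None,fx=4,fy=4,interpolation=cv2.INTER_CUBIC); cv2.imwrite(f'pics/{n}.png',cv2.convertScaleAbs(f,alpha=1.6))
E
python3 v.py s3; python3 -c "
from h import *
plan([.632,.147,.062],22.9,1)"
```

```text
pos [0.6334 0.1488 0.1117] yaw 22.98 tilt 0.1 grip 0.0408 F [ 0.2 -0.2 -3.5] t 8.8
[0.0, 0.0, 0.003, -0.015, -0.028, 0.663]
```

View pics/s3.png

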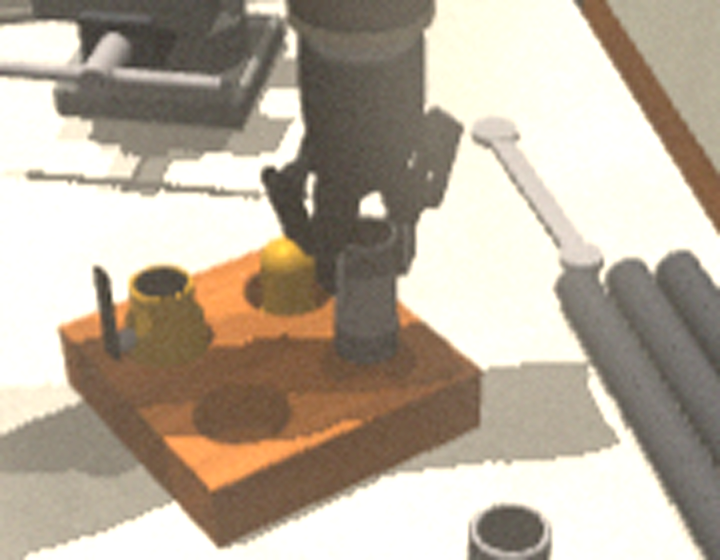

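The held nipple's foot, at (365,350), is centred over the far bore, at (370,358). I'll lower it in.

Emit:
{"method": "play_rows", "body": {"targets": [[0, 0, 0, -0.01, -0.02, 0.1, 1], [0, 0, 0, 0, 0, 0.15, 1], [0, 0, 0, 0, 0, 0.15, 1], [0, 0, 0, 0, 0, 0.15, 1], [0, 0, 0, 0, 0, 0.1, 1], [0, 0, 0, 0, 0, 0, 1], [0, 0, 0, 0, 0, 0, 1]]}}

```text
clock: 9.5
tool_pos: [0.6316, 0.1475, 0.0615]
tool_rot: [0.552, 0.834, -0.0, 0.0]
ft_force: [0.3, 0.0, -3.4]
grip_width: 0.0408
```

Emit:
{"method": "play_rows", "body": {"targets": [[0, 0, 0, 0, 0, 0.015, 1], [0, 0, 0, 0, 0, 0.005, 1], [0, 0, 0, 0, 0, 0, -0.5], [0, 0, 0, 0, 0, 0, -0.5], [0, 0, 0, 0, 0, 0, -0.5], [0, 0, 0, 0, 0, 0, -0.5], [0, 0, 0, 0, 0, 0, -0.5]]}}

```text
clock: 10.2
tool_pos: [0.6316, 0.1477, 0.0605]
tool_rot: [0.552, 0.834, 0.0, 0.0]
ft_force: [-0.8, -0.1, 0.0]
grip_width: 0.0638
```

Emit:
{"method": "play_rows", "body": {"targets": [[0, 0, 0, 0, 0, -0.1, -0.5], [0, 0, 0, 0, 0, -0.2, -0.5], [0, 0, 0, 0, 0, -0.3, -0.5], [0, 0, 0, 0, 0, -0.4, -0.5], [0, 0, 0, 0, 0, -0.4, -1], [0, 0, 0, 0, 0, -0.3, -1], [0, 0, 0, 0, 0, 0, -1]]}}

```text
clock: 10.9
tool_pos: [0.6337, 0.1476, 0.1929]
tool_rot: [0.552, 0.834, 0.003, 0.002]
ft_force: [-0.4, -0.2, 0.2]
grip_width: 0.0854
```

```bash

python3 v.py s4; python3 -c "
from h import *
plan([.508,-.290,.2],22.9,12)"
```

```text
pos [0.6327 0.1476 0.1907] yaw 22.99 tilt 0.25 grip 0.0851 F [ 0.7 -0.8  0.2] t 10.95
[0.0, 0.0, 0.0, -0.394, -0.317, -0.012]
[0.0, 0.0, 0.0, -0.394, -0.317, -0.012]
[0.0, 0.0, 0.0, -0.394, -0.317, -0.012]
[0.0, 0.0, 0.0, -0.394, -0.317, -0.012]
[0.0, 0.0, 0.0, -0.394, -0.317, -0.012]
[0.0, 0.0, 0.0, -0.394, -0.317, -0.012]
[0.0, 0.0, 0.0, -0.394, -0.317, -0.012]
[0.0, 0.0, 0.0, -0.394, -0.317, -0.012]
[0.0, 0.0, 0.0, -0.394, -0.317, -0.012]
[0.0, 0.0, 0.0, -0.394, -0.317, -0.012]
[0.0, 0.0, 0.0, -0.394, -0.317, -0.012]
[0.0, 0.0, 0.0, -0.394, -0.317, -0.012]
```

View pics/s4.png

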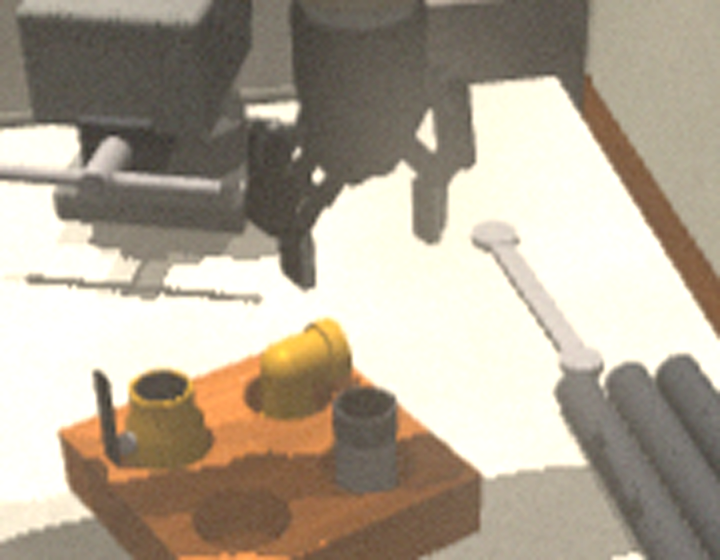

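Nipple A stands upright in the far bore and sits low, at (365,440). Next is nipple B.

Emit:
{"method": "play_rows", "body": {"targets": [[0, 0, 0, -0.2, -0.16, 0, -1], [0, 0, 0, -0.39, -0.32, -0.05, -1], [0, 0, 0, -0.39, -0.32, -0.05, -1], [0, 0, 0, -0.39, -0.32, -0.05, -1], [0, 0, 0, -0.39, -0.32, 0, -1], [0, 0, 0, -0.39, -0.32, 0, -1], [0, 0, 0, -0.39, -0.32, 0, -1], [0, 0, 0, -0.39, -0.32, 0, -1]]}}

```text
clock: 11.75
tool_pos: [0.5496, -0.1272, 0.1984]
tool_rot: [0.552, 0.834, -0.0, -0.001]
ft_force: [-0.1, -0.7, 1.0]
grip_width: 0.0854
```

Emit:
{"method": "play_rows", "body": {"targets": [[0, 0, 0, -0.39, -0.32, 0, -1], [0, 0, 0, -0.39, -0.32, 0, -1], [0, 0, 0, -0.39, -0.32, 0, -1], [0, 0, 0, -0.39, -0.32, 0, -1], [0, 0, 0, -0.18, -0.12, 0, -1], [0, 0, 0, 0, 0, 0, -1], [0, 0, 0, 0, 0, 0, -1]]}}

```text
clock: 12.45
tool_pos: [0.5049, -0.2861, 0.1984]
tool_rot: [0.553, 0.833, -0.0, -0.001]
ft_force: [0.6, 0.3, 0.6]
grip_width: 0.0857
```

```bash

python3 -c "
from h import *
plan([.508,-.290,.13],22.9,1)"
```

```text
pos [ 0.5049 -0.2861  0.1984] yaw 22.92 tilt 0.1 grip 0.0857 F [0.6 0.3 0.6] t 12.45
[0.0, 0.0, 0.001, -0.065, 0.019, 0.911]
```

Emit:
{"method": "play_rows", "body": {"targets": [[0, 0, 0, -0.065, 0.02, 0.1, -1], [0, 0, 0, 0, 0, 0.3, -1], [0, 0, 0, 0, 0, 0.3, -1], [0, 0, 0, 0, 0, 0.2, -1], [0, 0, 0, 0, 0, 0, -1], [0, 0, 0, 0, 0, 0, -1]]}}

```text
clock: 13.05
tool_pos: [0.5095, -0.2893, 0.1313]
tool_rot: [0.551, 0.834, -0.0, -0.0]
ft_force: [-0.8, -0.5, 0.2]
grip_width: 0.0854
```

```bash

python3 v.py s5; python3 -c "
from h import *
plan([.508,-.290,.05],22.9,1)"
```

```text
pos [ 0.5098 -0.2898  0.132 ] yaw 23.05 tilt 0.03 grip 0.0855 F [-0.5  0.2 -0.6] t 13.1
[0.0, 0.0, 0.005, 0.007, -0.024, 1.093]
```

View pics/s5.png

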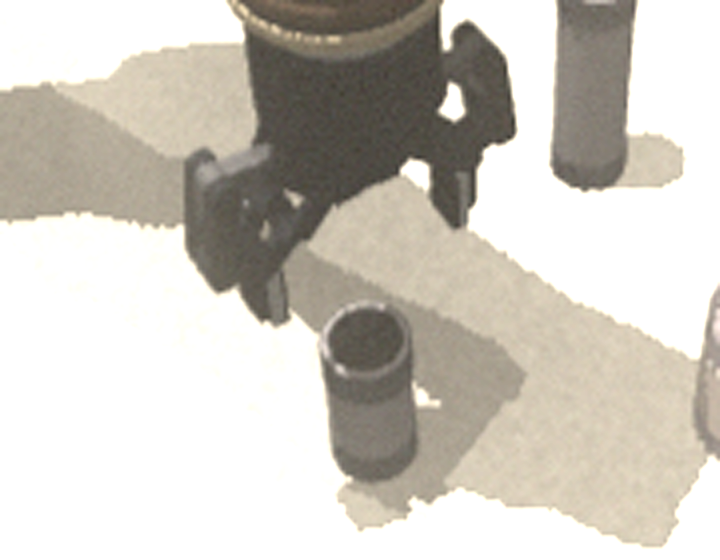

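The fingertips at (270,310) and (458,215) straddle nipple B's rim at (365,340), and the long pipe and tin are clear of the jaws. I'll descend and grip.

Emit:
{"method": "play_rows", "body": {"targets": [[0, 0, 0, 0, -0.02, 0.25, -1], [0, 0, 0, 0, 0, 0.25, -1], [0, 0, 0, 0, 0, 0.25, -1], [0, 0, 0, 0, 0, 0.24, -1], [0, 0, 0, 0, 0, 0.1, -1], [0, 0, 0, 0, 0, 0, -1], [0, 0, 0, 0, 0, 0, 0]]}}

```text
clock: 13.8
tool_pos: [0.5085, -0.291, 0.0508]
tool_rot: [0.552, 0.834, 0.0, 0.001]
ft_force: [0.0, -0.8, 0.2]
grip_width: 0.073
```

Emit:
{"method": "play_rows", "body": {"targets": [[0, 0, 0, 0, 0, 0, 1], [0, 0, 0, 0, 0, 0, 1], [0, 0, 0, 0, 0, 0, 1], [0, 0, 0, 0, 0, 0, 1], [0, 0, 0, 0, 0, 0, 1], [0, 0, 0, 0, 0, 0, 1], [0, 0, 0, 0, 0, 0, 1], [0, 0, 0, 0, 0, 0, 1]]}}

```text
clock: 14.6
tool_pos: [0.5083, -0.291, 0.0507]
tool_rot: [0.552, 0.834, 0.0, 0.001]
ft_force: [-1.7, 1.1, 7.1]
grip_width: 0.0406
```

Emit:
{"method": "play_rows", "body": {"targets": [[0, 0, 0, 0, 0, -0.15, 1], [0, 0, 0, 0, 0, -0.3, 1], [0, 0, 0, 0, 0, -0.4, 1], [0, 0, 0, 0, 0, -0.4, 1], [0, 0, 0, 0, 0, -0.4, 1], [0, 0, 0, 0, 0, -0.35, 1], [0, 0, 0, 0, 0, 0, 1], [0, 0, 0, 0, 0, 0, 1]]}}

```text
clock: 15.4
tool_pos: [0.5078, -0.2904, 0.2001]
tool_rot: [0.552, 0.834, 0.0, 0.0]
ft_force: [-0.5, 0.4, -3.3]
grip_width: 0.041
```

```bash

python3 -c "
from h import *
plan([.5415,.109,.2],22.9,10)"
```

```text
pos [ 0.5078 -0.2904  0.2001] yaw 23.01 tilt 0.04 grip 0.041 F [-0.5  0.4 -3.3] t 15.4
[0.0, 0.0, 0.0, 0.473, 0.25, 0.0]
[0.0, 0.0, 0.0, 0.473, 0.249, 0.0]
[0.0, 0.0, 0.0, 0.473, 0.249, 0.0]
[0.0, 0.0, 0.0, 0.473, 0.249, 0.0]
[0.0, 0.0, 0.0, 0.473, 0.249, 0.0]
[0.0, 0.0, 0.0, 0.473, 0.249, 0.0]
[0.0, 0.0, 0.0, 0.473, 0.249, 0.0]
[0.0, 0.0, 0.0, 0.473, 0.249, 0.0]
[0.0, 0.0, 0.0, 0.473, 0.249, 0.0]
[0.0, 0.0, 0.0, 0.473, 0.249, 0.0]
```

Emit:
{"method": "play_rows", "body": {"targets": [[0, 0, 0, 0.19, 0.1, 0, 1], [0, 0, 0, 0.38, 0.2, 0, 1], [0, 0, 0, 0.38, 0.2, 0, 1], [0, 0, 0, 0.38, 0.2, 0, 1], [0, 0, 0, 0.38, 0.2, 0, 1], [0, 0, 0, 0.38, 0.2, 0, 1], [0, 0, 0, 0.38, 0.2, 0, 1], [0, 0, 0, 0.38, 0.2, 0, 1]]}}

```text
clock: 16.2
tool_pos: [0.5267, -0.0484, 0.1984]
tool_rot: [0.552, 0.834, -0.001, -0.001]
ft_force: [0.2, -0.2, -3.4]
grip_width: 0.0409
```

Emit:
{"method": "play_rows", "body": {"targets": [[0, 0, 0, 0.38, 0.2, 0, 1], [0, 0, 0, 0.38, 0.2, 0, 1], [0, 0, 0, 0.38, 0.2, 0, 1], [0, 0, 0, 0.38, 0.2, 0, 1], [0, 0, 0, 0.3, 0.15, 0, 1], [0, 0, 0, 0.1, 0.05, 0, 1], [0, 0, 0, 0, 0, 0, 1], [0, 0, 0, 0, 0, 0, 1]]}}

```text
clock: 17.0
tool_pos: [0.5402, 0.1104, 0.1992]
tool_rot: [0.553, 0.834, -0.001, -0.0]
ft_force: [-0.1, -0.7, -2.5]
grip_width: 0.0411
```

```bash

python3 -c "
from h import *
plan([.5415,.109,.112],22.9,1)"
```

```text
pos [0.5402 0.1104 0.1992] yaw 22.92 tilt 0.1 grip 0.0411 F [-0.1 -0.7 -2.5] t 17.0
[0.0, 0.0, 0.001, -0.022, 0.01, 1.163]
```

Emit:
{"method": "play_rows", "body": {"targets": [[0, 0, 0, -0.02, 0.01, 0.1, 1], [0, 0, 0, 0, 0, 0.3, 1], [0, 0, 0, 0, 0, 0.3, 1], [0, 0, 0, 0, 0, 0.3, 1], [0, 0, 0, 0, 0, 0.16, 1], [0, 0, 0, 0, 0, 0, 1], [0, 0, 0, 0, 0, 0, 1]]}}

```text
clock: 17.7
tool_pos: [0.5424, 0.1102, 0.1132]
tool_rot: [0.552, 0.834, 0.0, 0.0]
ft_force: [0.0, -0.7, -2.7]
grip_width: 0.0408
```

```bash

python3 v.py s6; python3 -c "
from h import *
plan([.5415,.109,.062],22.9,1)"
```

```text
pos [0.5427 0.1105 0.1137] yaw 22.95 tilt 0.08 grip 0.0411 F [ 0.4  0.5 -3.4] t 17.75
[0.0, 0.0, 0.002, -0.011, -0.024, 0.689]
```

View pics/s6.png

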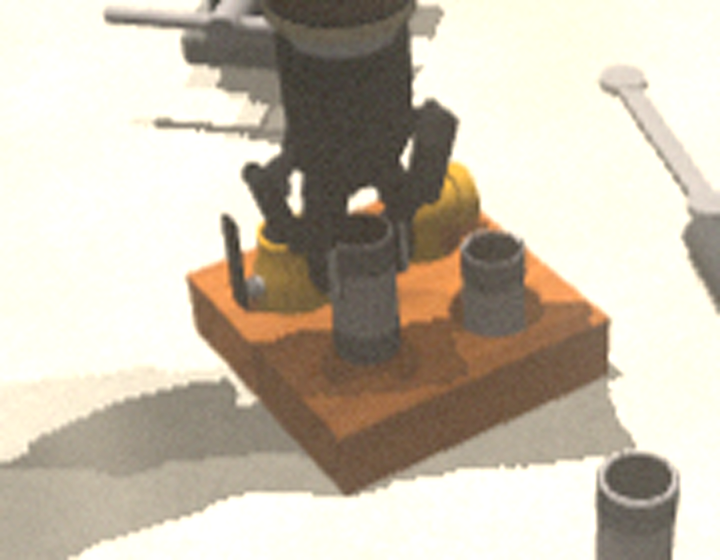

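Nipple B's foot, at (365,352), is centred over the near bore. Nipple A, the valve and the elbow haven't moved, so I'll lower B in.

Emit:
{"method": "play_rows", "body": {"targets": [[0, 0, 0, -0.01, -0.02, 0.1, 1], [0, 0, 0, 0, 0, 0.15, 1], [0, 0, 0, 0, 0, 0.15, 1], [0, 0, 0, 0, 0, 0.15, 1], [0, 0, 0, 0, 0, 0.12, 1], [0, 0, 0, 0, 0, 0, 1], [0, 0, 0, 0, 0, 0, 1]]}}

```text
clock: 18.45
tool_pos: [0.5409, 0.1095, 0.0621]
tool_rot: [0.552, 0.834, -0.0, -0.0]
ft_force: [-0.3, -0.1, -3.1]
grip_width: 0.0411
```

Emit:
{"method": "play_rows", "body": {"targets": [[0, 0, 0, 0, 0, 0.015, 1], [0, 0, 0, 0, 0, 0.005, 1], [0, 0, 0, 0, 0, 0, -0.5], [0, 0, 0, 0, 0, 0, -0.5], [0, 0, 0, 0, 0, 0, -0.5], [0, 0, 0, 0, 0, 0, -0.5], [0, 0, 0, 0, 0, 0, -0.5]]}}

```text
clock: 19.15
tool_pos: [0.541, 0.1096, 0.0612]
tool_rot: [0.552, 0.834, 0.0, 0.0]
ft_force: [0.4, -0.3, 0.2]
grip_width: 0.0645
```

Emit:
{"method": "play_rows", "body": {"targets": [[0, 0, 0, 0, 0, -0.1, -0.5], [0, 0, 0, 0, 0, -0.2, -0.5], [0, 0, 0, 0, 0, -0.3, -0.5], [0, 0, 0, 0, 0, -0.4, -0.5], [0, 0, 0, 0, 0, -0.5, -0.5], [0, 0, 0, 0, 0, -0.5, -0.5], [0, 0, 0, 0, 0, 0, -0.5], [0, 0, 0, 0, 0, 0, -0.5]]}}

```text
clock: 19.95
tool_pos: [0.5413, 0.1097, 0.2122]
tool_rot: [0.552, 0.834, 0.001, 0.001]
ft_force: [0.2, 0.0, -0.5]
grip_width: 0.064
```

Emit:
{"method": "play_rows", "body": {"targets": [[0, 0, 0, -0.3, -0.3, 0, -0.5], [0, 0, 0, -0.4, -0.3, 0, -0.5], [0, 0, 0, -0.4, -0.3, 0, -0.5], [0, 0, 0, -0.4, -0.3, 0, -0.5], [0, 0, 0, -0.4, -0.3, 0, -0.5], [0, 0, 0, -0.3, -0.1, 0, -0.5], [0, 0, 0, 0, 0, 0, -0.5], [0, 0, 0, 0, 0, 0, -0.5]]}}

```text
clock: 20.75
tool_pos: [0.4942, -0.0892, 0.2102]
tool_rot: [0.553, 0.833, -0.0, -0.001]
ft_force: [-0.5, -0.3, -0.7]
grip_width: 0.0639
```

```bash

python3 - <<'E'
from h import *
import cv2
for c in('top','side'):
    s=cam(c); f=s['frame']; f=f[150:300,180:380] if c=='top' else f[110:260,210:410]
    cv2.imwrite(f'pics/{c}9.png',cv2.convertScaleAbs(cv2.resize(f,None,fx=4,fy=4,interpolation=cv2.INTER_CUBIC),alpha=1.6))
    for d in env.pinpoint('nipple_a_mid',c): print(c,d['score'],ray(s,d['xy'],.055).round(4))
plan([.5,0,.2],22.9,1)
E
```

```text
top 0.75 [0.6359 0.1504 0.055 ]
top 0.74 [0.4988 0.1968 0.055 ]
side 0.63 [0.6344 0.1592 0.055 ]
pos [ 0.4949 -0.0879  0.2106] yaw 23.11 tilt 0.05 grip 0.0641 F [-0.6 -0.   0.5] t 20.95
[0.0, 0.0, 0.007, 1.051, 0.523, 0.142]
```

View pics/side9.png

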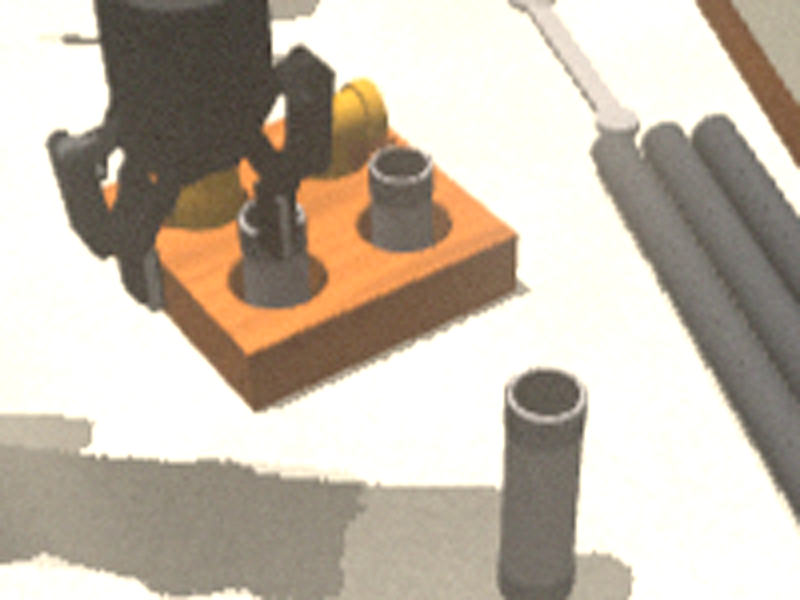

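View pics/top9.png

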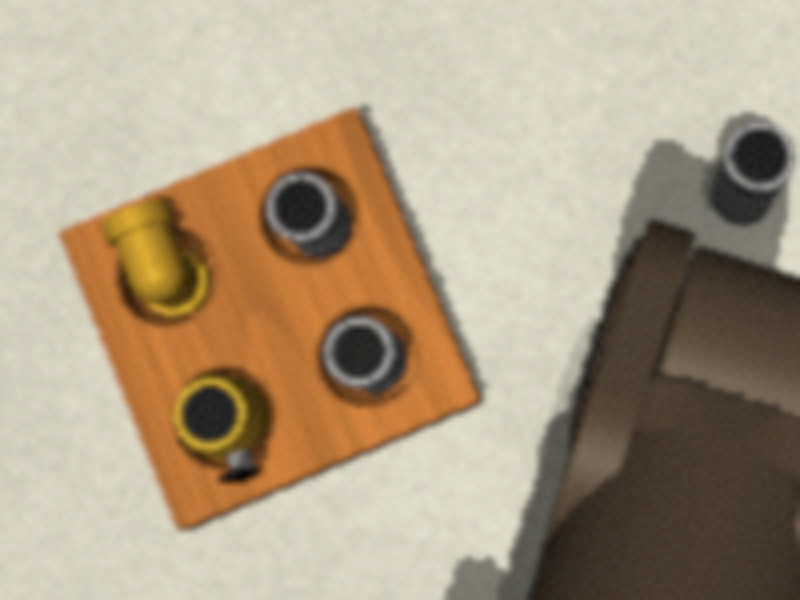

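Both nipples stand upright in their bores, with rims at (301,208) and (359,352). The valve, elbow and long pipe haven't moved. I'll do a numeric check and then hand in.

```bash

python3 - <<'E'
from h import *
s=cam('top')
for p in((301,208),(359,352)): print(ray(s,un(p,4,(180,150)),.10).round(4))
print(env.get_obs()['joint_velocities'])
print(env.sign_off())
E
```

```text
[0.6295 0.1472 0.1   ]
[0.5396 0.1093 0.1   ]
[ 0.00135564 -0.00383317  0.00443264 -0.00102266  0.0013308   0.00049542
  0.0017425 ]
the job is handed in; nothing more can be done
None
```

Both short nipples are standing upright in the two empty bores, one in each, and I handed the job in at about 21 s of the 64 s allowed.

- **Placement:** in the last top picture the nipple rims are at (0.630, 0.147) and (0.540, 0.109). The bores measured (0.633, 0.147) and (0.541, 0.109), so both are about 3 mm or less from centre. The limit is 18 mm.
- **Seating:** both look upright and fully down in the top and side pictures. The held weight went off the wrist force when each was released.
- **Bystanders:** the long pipe, valve and elbow show no movement in the last pictures. The tin was outside those close-ups. The arm did not go near it, but I have no final check on it.
- **Arm:** it stands clear of everything, and all wrist force readings stayed below about 8 N.
- **Disagreement:** the network's last `nipple_a_mid` reports were unreliable:
  - From the top it found the far nipple at (0.636, 0.150) and reported the valve as another nipple.
  - From the side it put the far nipple about 12 mm off in y.
  - It did not report the near nipple in either view.

  I relied on the rims I measured by eye in the zoomed picture instead.

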